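# Open the scale housing on its stay and lean the register plate against it

### The arm

A 7-joint arm with a two-finger parallel gripper is mounted at the origin on the work surface. World frame = base frame: x ahead of the robot, y to its left, z up, the work surface at z = 0. Lengths are in m, angles in degrees, forces in N, time in s.
With the tool pointing down it reaches from about 0.425 to 1.025 m from the base axis. Payload 3.6 kg.
Tool frame: the origin (TCP) lies midway between the tips of the shut fingers; the grasp point (between the pads) lies 19 mm behind it; z points along the fingers, y is the line along which they close (so a half turn about z gives the same grasp; the last joint's range is limited). The gripper opens to 85 mm and grips with 20 to 120 N. Pads are 22 mm wide; open, the fingers measure 114 mm over their backs; the gripper's body (76 mm by 85 mm) begins 54 mm behind the grasp point. The pads swing forward as they close: fully open they stand 13 mm farther back than shut.
Start: joints at [68.268, 33.873, 2.773, 92.16, -1.908, 54.013, -1.931], TCP at [0.204, -0.696, 0.231] pointing down, gripper open.
Joint ranges: [-153.93, 153.93], [-27.13, 128.08], [-72.61, 78.16], [10.71, 143.7], [-87.88, 267.88], [4.46, 118.87], [-176.78, 176.78]. Speed limits (degrees/s): [147.25, 147.25, 180, 180, 180, 180, 180].

### API

Orientations are given as a 3x3 rotation matrix whose columns are the frame's x, y, z axes.
In Python, from cell import manip, gripper_to, planner, get_obs, optics, job gives the robot as it stands. The module is installed in compiled form; this text tells all that it offers. Calls block until the motion is done:
- manip.reach(position, orientation): joint-space move of the TCP to a pose.
- manip.move_linear(position, rotation=None, feed=0.15): straight line of the TCP; rotation=None keeps the orientation; feed is the mean speed in m/s.
- manip.move_j(angles): joint-space move.
- gripper_to(opening): finger opening in m; the grip force is fixed at half the most; returns when the fingers have stopped.
- manip.dwell(seconds).
- planner.ik(position, orientation): joint angles nearest the present ones, or None.
- get_obs(): the state.
- optics.grab_frame(name): name is "scene" or "side" or "wrist"; returns the picture (420x560x3 uint8, red, green, blue); there is no depth.
- optics.get_calibration(name): a dict with "fx", "fy", "cx", "cy" (pixels), "xyz" and "rotation" of the camera in the world. Camera axes: x right, y down, z forward; pixel columns grow to the right and rows downward; lengths in m; the calibration is good to about 2 mm. A picture is of the moment at which its call begins: read the wrist's pose just before it. get_calibration takes no time and is no camera call; for the wrist camera it gives the pose at the moment of the call.
A pose or a line that the arm cannot do raises manip.PlanningError and nothing moves.
- job.hand_in(): hands the job in; it is judged then, once.
The state is a dict: "clock": time; "qpos": joint angles; "dq": joint speeds; "effort": joint torques, N m; "tool_pos": TCP position; "eef_rot": TCP orientation; "contact_force": force on the tool from outside, world axes, zero at the start; "torque": the same for the moment, N m; "opening": finger opening in m; "grip_force": force on a finger pad.
Only numpy, scipy, OpenCV 4.12 (cv2) and the standard library are available. Lean on these libraries where they do the work, as an engineer would, in place of code of your own. Each camera call takes 0.05 s, during which the arm holds its last target. There are 200 camera calls.

### The job

Open the mahogany scale housing: raise its lid right back to its stop, swing the brass stay on its side up and back to its own stop, then ease the lid forward until its side pin seats in the stay's fork and the lid stands propped by itself; do not let the lid drop or fling it. Then lift the metal register plate out of its slotted stand and lean it, short edge on the table, flat against the front of the housing, beside the magnet. Leave the magnet, sight vane, bell jar and pocket barometer as they are.

Things in the scene. Friction and masses are not known exactly. Their poses are not given: they have to be found in the camera images.
- case: Fixed mahogany housing, an open box 130 deep (its x), 200 wide (its y), 85 high, with a hinged lid. Origin: centre of its underside, on the table. Its -x face is the front (towards the robot): outer face at x = -65 mm, top edge 85 mm above the table. The lid hinges on the far (+x) side; the stay is outside the right (-y) wall.
- lid_hinge (a point): Middle of the lid's hinge line, parallel to the housing's y, at (65, 0, 90) mm of the housing. The lid is 10 thick, 134 long, 200 wide; closed, it covers 85 to 95 mm above the table.
- lid (a joint): Lid angle in rad: 0 closed, grows as the front edge rises; stop at 1.85, where it leans back and rests by itself. Below about 1.5 it falls shut unless propped; with its pin in the stay's fork it stands at about 1.26. Lid 0.3 to 0.6 kg, hinge nearly free.
- lid_bar (a point): Middle of the lid's brass handle bar: round, 10 mm diameter, 80 long, parallel to the hinge, on two end posts; axis 36 mm above the lid's outer face, 124 mm from the hinge in the lid's plane (closed: 131 mm above the table). It turns in the fingers as the lid swings. Lid fully back: bar 74 mm beyond the hinge line, 198 mm above the table, on the lid's far side; the lid's edge is 20 mm higher.
- lid_pin (a point): Middle of the brass pin, 8 mm diameter, sticking out 20 mm from the lid's right (-y) edge, 52 mm from the hinge. It drops into the fork of the standing stay when the lid comes forward.
- stay (a joint): Stay angle in rad: 0 folded (level, pointing to the front along the right wall), grows as its free end rises and swings over towards the hinge side; stop at 2.17, leaning back. Starts at 0 to 0.45; light friction (0.03 N m) keeps it where left. It must be at 2.07 or more before the lid comes forward, else the pin misses the fork; with the lid propped it stands at about 2.08.
- stay_pivot (a point): Pivot of the stay, axis parallel to the housing's y, at (15, -110, 78) mm of the housing. The stay is a brass bar 86 long, 8 thick, 12 high; its free end is a fork 19 high whose long prong is underneath when folded and to the front when it stands.
- stay_knob (a point): Near the middle of the stay's finger knob: a round brass pin, 12 mm diameter, 42 long, parallel to the lid hinge, sticking out from the stay's outer (-y) face (from y = -114 to -156 mm of the housing; this point at -138), 50 mm from the stay's pivot.
- plate_mid (a point): Centre of the loose aluminium register plate, 10 thick (its x), 90 wide (its y), 130 high (its z), 0.2 to 0.42 kg. It starts upright in a fixed slotted wooden stand, 54 by 110 mm, at the left or right of the housing; its foot is 8 mm above the table in a slot as long as the stand and 30 deep (stand top 38 mm above the table); it lifts straight out.
- magnet: Bystander: red horseshoe magnet lying flat in front of the housing, about 80 long (its x) by 58 wide (its y) by 18 high, origin at its underside, middle.
- vane: Bystander: bronze sight vane standing at the left of the housing, round foot 44 mm across, 120 high, origin under its foot.
- jar: Bystander: glass bell jar on a round wooden base 100 mm across, 150 high, opposite side of the housing from the stand; origin under its base.
- barometer: Bystander: round pocket barometer in a nickel case lying flat behind the housing's right side, 70 across, 23 high, origin under its middle.
There are look-alikes about, which are no part of the job. Of the things like the part that bears plate_mid, leave any that is green or red; of the rest the smaller one is meant.

How it is judged:
By the outcome, as a careful person would: the job done as asked, in the order asked, and still so for the second after the job is handed in, with the robot touching nothing.
It also fails if it takes over 72 s, if anything falls off the work surface, if the arm or the gripper's body presses on something with over 40 N, if the wrist force passes 120 N, or if a joint passes its speed limit or range.

## Working session

There is one attempt and no reset: what is moved stays moved. The work goes in short steps, each a Python script; the robot and the scene stay as the last script left them, time stands still between calls to the robot, and variables do not carry over. Pictures are saved under pics/ and viewed, at most 12 in all, crops included, and the job is handed in when it is done.

```bash
mkdir -p pics; ls
python3 - <<'E'
from cell import *
import cv2
for n in("scene","side"):
    im=optics.grab_frame(n); cv2.imwrite(f"pics/{n}0.png",cv2.resize(im[:,:,::-1],(800,600),interpolation=cv2.INTER_CUBIC)); cv2.imwrite(f"pics/{n}_raw.png",im[:,:,::-1])
    print(n,optics.get_calibration(n))
print(get_obs())
E
```

```text
pics
scene {'fx': 400.8139966088118, 'fy': 400.8139966088118, 'cx': 273.9958380456674, 'cy': 211.72497881787115, 'xyz': array([0.92199733, 0.81475543, 0.83930381]), 'rotation': array([[-0.86532638,  0.3427425 , -0.36570183],
       [ 0.50071885,  0.55890557, -0.66098805],
       [-0.02215591, -0.7550842 , -0.65525336]])}
side {'fx': 491.8394776508346, 'fy': 491.8394776508346, 'cx': 276.89072429962056, 'cy': 214.0623404196116, 'xyz': array([0.32014087, 1.02838149, 0.8599609 ]), 'rotation': array([[-0.98124895, -0.12373952,  0.14778035],
       [-0.19249308,  0.58996645, -0.78414667],
       [ 0.00984448, -0.79788979, -0.60272296]])}
{'clock': 0.1, 'qpos': array([68.26713952, 33.92030867,  2.76720976, 92.23097929, -1.90723178,
       54.01366034, -1.92978373]), 'dq': array([ 0.07299589, -0.0224488 ,  0.06962293, -0.21259274, -0.07604444,
       -0.06174406, -0.13513491]), 'effort': array([ 4.56933034e-03, -5.49991465e+01,  1.55324880e+00, -1.98824447e+01,
        9.73206101e-03,  3.80551151e-03,  1.81759708e-05]), 'tool_pos': array([ 0.20419405, -0.69484506,  0.23024455]), 'eef_rot': array([[ 9.59402086e-01,  2.82041036e-01, -7.00879592e-04],
       [ 2.82041881e-01, -9.59400107e-01,  1.95253077e-03],
       [-1.21730153e-04, -2.07093950e-03, -9.99997848e-01]]), 'contact_force': array([ 0.67259786, -0.80024805, -0.05548616]), 'torque': array([-0.00311172, -0.02297573, -0.0553083 ]), 'grip_force': 0.0, 'opening': 0.0851145358790038}
```

View pics/scene0.png

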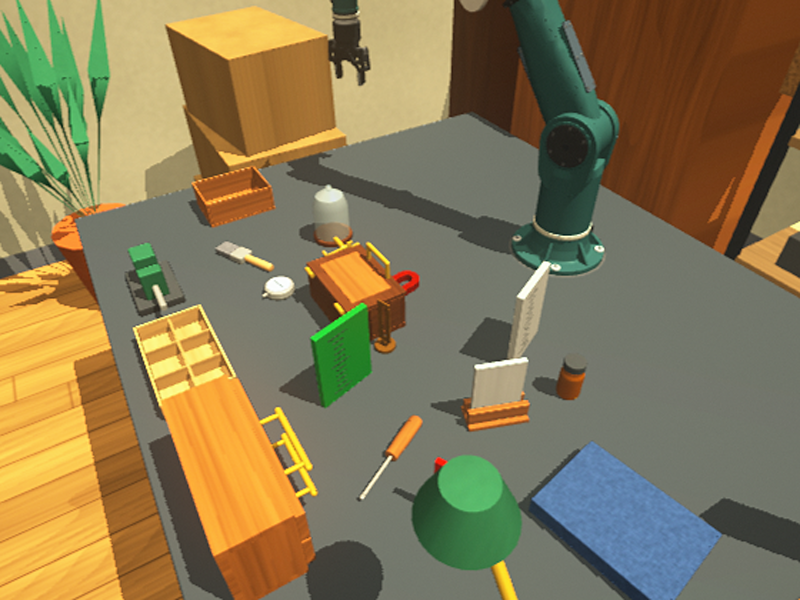

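View pics/side0.png

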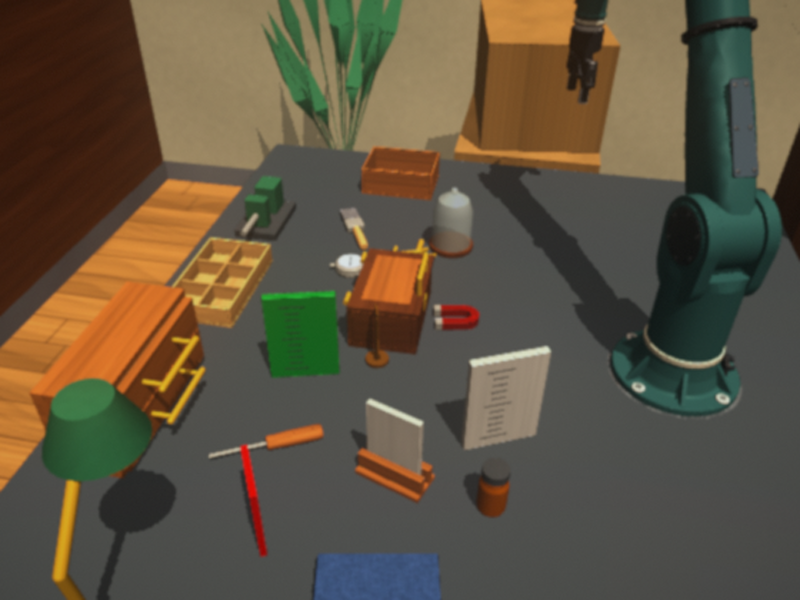

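The white plate in the stand is at scene (500,385) / side (395,445). The other candidates are a larger free-standing white plate (side 507,398), a green one (side 300,335) and a red one (side 255,500). The smaller non-green/red plate is the one in the stand. I'll confirm with enlarged crops and pick points from them.

Run:
```python
import cv2,numpy as np
a=cv2.imread("pics/scene_raw.png");b=cv2.imread("pics/side_raw.png")
def c(im,u,v,w,h,W,H):
    o=cv2.resize(im[v:v+h,u:u+w],(W,H),interpolation=cv2.INTER_CUBIC)
    s=W/w
    for k in range(0,w,10):
        cv2.line(o,(int(k*s),0),(int(k*s),4 if k%50 else 10),(255,255,255),1)
        if k%20==0: cv2.putText(o,str(u+k),(int(k*s),18),0,.33,(0,255,255),1)
    for k in range(0,h,10):
        cv2.line(o,(0,int(k*s)),(4,int(k*s)),(255,255,255),1)
        if k%20==0: cv2.putText(o,str(v+k),(5,int(k*s)+4),0,.33,(0,255,255),1)
    return o
L=np.vstack([c(a,205,160,100,90,400,360),c(a,310,245,100,60,400,240)])
R=np.vstack([c(b,230,155,100,110,400,440)[:360],c(b,235,270,100,60+20,400,320)[:240]])
cv2.imwrite("pics/crop1.png",np.hstack([L,R]))
```

```text
(no output)
```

View pics/crop1.png

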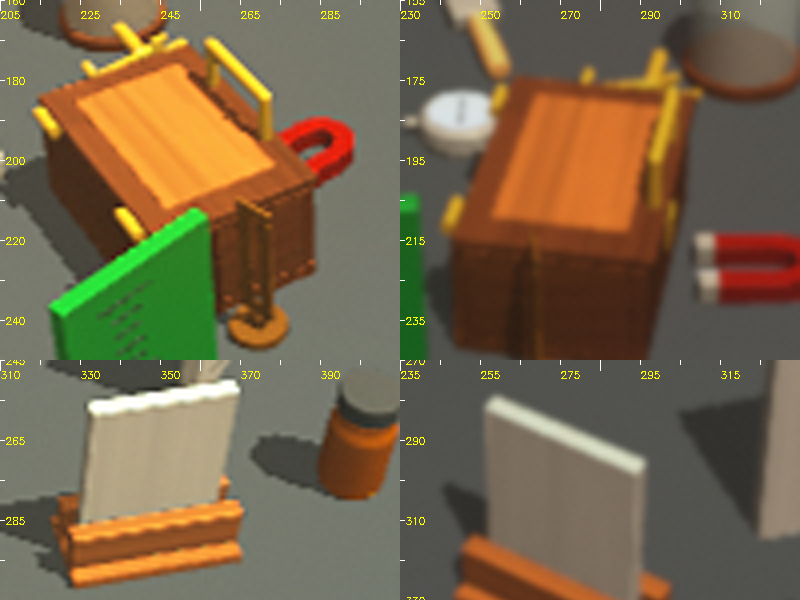

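```bash
cat > h.py <<'E'
import numpy as np
from cell import *
from scipy.optimize import least_squares
def pix(n,P,c=None):
    c=c or optics.get_calibration(n)
    q=(np.asarray(P)-c["xyz"])@c["rotation"]
    return np.stack([c["fx"]*q[...,0]/q[...,2]+c["cx"],c["fy"]*q[...,1]/q[...,2]+c["cy"]],-1)
def ray(n,uv,z,c=None):
    c=c or optics.get_calibration(n)
    d=c["rotation"]@np.array([(uv[0]-c["cx"])/c["fx"],(uv[1]-c["cy"])/c["fy"],1])
    return c["xyz"]+d*(z-c["xyz"][2])/d[2]
E
python3 - <<'E'
from h import *
np.set_printoptions(precision=4,suppress=True)
C={"scene":[((-69,100,95),(284.5,205.5)),((65,-100,95),(215,184.2)),((-65,100,0),(283.8,227.5)),((-59,-40,136),(257.2,170)),((-59,40,136),(272,184.2))],
"side":[((65,100,95),(243,214.5)),((-69,100,95),(295,220.5)),((65,-100,95),(258.8,174.5)),((-69,-100,95),(303.2,178.8))]}
def W(p,P):
    P=np.array(P)/1000;c,s=np.cos(p[2]),np.sin(p[2]);return np.array([p[0]+c*P[0]-s*P[1],p[1]+s*P[0]+c*P[1],P[2]])
def f(p): return np.concatenate([pix(n,W(p,P))-uv for n in C for P,uv in C[n]])
r=least_squares(f,[.65,0,0],loss="soft_l1");print("case",r.x,np.degrees(r.x[2]));print(f(r.x).reshape(-1,2))
for n,l in {"scene":[("pc",(351,254.1),.138),("pl",(332.75,256.75),.138),("pr",(369.25,251.5),.138),("vane",(269.5,241.2),.003),("jar",(232,166),.01),("bar",(195,202),.012),("mag",(283.5,197.4),.009),("gA",(224,283.5),0),("gB",(259,259),0),("bw",(359,250),0)],
"side":[("pc",(276.25,288),.138),("pl",(257.5,280.25),.138),("pr",(295,296.25),.138),("vane",(263,252),.003),("jar",(316,171.5),.01),("bar",(244,185.5),.012),("magtips",(303,222),.009),("magbend",(335,222),.009),("gA",(189,263),0),("gB",(237,261),0),("bwA",(325.5,313),0),("bwB",(376,304.5),0)]}.items():
    for k,uv,z in l: print(n,k,ray(n,uv,z)[:2])
E
```

```text
case [ 0.5313 -0.0472  0.023 ] 1.3187935075649933
[[ 1.2002 -1.749 ]
 [-0.6225 -0.1385]
 [ 0.8892  0.6398]
 [ 0.9212 -0.136 ]
 [-0.3203 -1.1045]
 [-0.5927  0.2481]
 [-1.0337  0.0735]
 [-0.8334 -0.8006]
 [ 0.7414 -0.4355]]
scene pc [0.4518 0.3351]
scene pl [0.4936 0.3196]
scene pr [0.4096 0.3508]
scene vane [0.5327 0.0785]
scene jar [ 0.4624 -0.3224]
scene bar [ 0.6559 -0.1965]
scene mag [ 0.3958 -0.0688]
scene gA [0.7127 0.1506]
scene gB [0.5913 0.1218]
scene bw [0.3298 0.2399]
side pc [0.4505 0.3339]
side pl [0.4927 0.32  ]
side pr [0.4094 0.3487]
side vane [0.5341 0.0829]
side jar [ 0.4485 -0.3282]
side bar [ 0.6559 -0.1978]
side magtips [ 0.4498 -0.0575]
side magbend [ 0.3615 -0.0759]
side gA [0.711  0.1594]
side gB [0.5929 0.1272]
side bwA [0.3494 0.2561]
side bwB [0.2365 0.2064]
```

```bash
cat >> h.py <<'E'
import json,os
CASE=json.load(open("case.json")) if os.path.exists("case.json") else [.5313,-.0472,.023]
def W(P,p=None):  # case mm -> world m
    p=p or CASE;P=np.array(P,float)/1000;c,s=np.cos(p[2]),np.sin(p[2])
    return np.array([p[0]+c*P[0]-s*P[1],p[1]+s*P[0]+c*P[1],P[2]])
def R(t=0,s=1,yaw=None): # tilt t deg: hand leans to +x of case; fingers close along case x
    t=np.radians(t);yaw=CASE[2] if yaw is None else yaw
    z=np.array([-np.sin(t),0,-np.cos(t)]);y=s*np.array([np.cos(t),0,-np.sin(t)])
    M=np.stack([np.cross(y,z),y,z],1);c,q=np.cos(yaw),np.sin(yaw)
    return np.array([[c,-q,0],[q,c,0],[0,0,1]])@M
def tcp(g,Rm,d=.019): return np.asarray(g)+Rm[:,2]*d   # grasp point -> TCP
def bar(th,y=0):
    a=np.arctan2(41,-124)-th;r=np.hypot(41,124)
    return W((65+r*np.cos(a),y,90+r*np.sin(a)))
def knob(ph,y=-143): return W((15-50*np.cos(ph),y,78+50*np.sin(ph)))
def st(m=""):
    o=get_obs();print(m,"t%.1f"%o["clock"],"tcp",o["tool_pos"].round(4),"F",o["contact_force"].round(1),"op%.4f g%.0f"%(o["opening"],o["grip_force"]))
E
python3 - <<'E'
from h import *
import cv2
np.set_printoptions(precision=3,suppress=True)
for s in(1,-1):
    print(s,planner.ik(tcp(bar(0),R(0,s)),R(0,s)),planner.ik(tcp(bar(1.85),R(15,s)),R(15,s)),planner.ik(tcp(knob(.2),R(-10,s)),R(-10,s)),planner.ik(tcp(knob(2.17),R(-20,s)),R(-20,s)))
    yp=np.radians(70); P=np.array([.451,.3345,.126])
    for q in(0,np.pi): print("plate",planner.ik(tcp(P,R(0,1,yp+q)),R(0,1,yp+q)))
    print("place",planner.ik(tcp(W((-80,65,118)),R(10,s)),R(10,s)))
E
```

```text
1 [ 14.351  28.436 -18.28  128.504  20.167  25.672 -18.844] [ 13.994  40.655 -23.123  90.892  14.837  66.943 -12.374] [ 26.461  33.721 -11.59  128.159  19.512   9.693  -0.355] [ 27.446  33.041 -14.385 124.449  22.499   4.544  -4.2  ]
plate [-11.898  38.264 -41.457 117.255  40.184  39.451  -9.755]
plate [ -32.329   32.722  -12.143  118.142   12.998   30.368 -163.854]
place [  9.273  31.984 -21.957 125.765  17.112  35.415 -24.229]
-1 [ -17.524   29.765   24.076  129.854  -28.312   25.279 -149.035] [ -18.525   42.409   30.407   92.595  -19.379   66.102 -160.589] [  10.805   33.932    9.463  128.818  -46.975   11.801 -114.789] [  17.263   32.504   -0.648  124.857  -58.32     6.761 -104.733]
plate [-11.898  38.264 -41.457 117.255  40.184  39.451  -9.755]
plate [ -32.329   32.722  -12.143  118.142   12.998   30.368 -163.854]
place [ -26.869   33.62    27.103  127.327  -26.274   35.278 -157.886]
```

Run:
```python
from h import *
import cv2
p=tcp(bar(0),R()); p[2]=.30
manip.reach(p,R()); st("hover")
c=optics.get_calibration("wrist"); im=optics.grab_frame("wrist")
print(c)
o=im[:,:,::-1].copy(); cv2.imwrite("pics/w1_raw.png",o)
# predicted overlay
o=cv2.resize(o,(800,600)); k=800/560
pts=[(-69,100,95),(-69,-100,95),(65,-100,95),(65,100,95),(-59,-40,131),(-59,40,131),(-65,100,0),(-65,-100,0),(15,-110,78),(-35,-114,78),(-35,-156,78)]
for P in pts:
    u=pix("wrist",W(P),c)*k
    cv2.drawMarker(o,(int(u[0]),int(u[1])),(255,255,0),0,12,1)
cv2.imwrite("pics/w1.png",o)
```

```text
hover t2.6 tcp [ 0.4725 -0.0498  0.2998] F [-0.2 -0.9 -0.8] op0.0854 g0
{'fx': 314.2693345649583, 'fy': 314.2693345649583, 'cx': 282.59259818789144, 'cy': 216.14123151753842, 'xyz': array([0.4710431 , 0.03317714, 0.44268611]), 'rotation': array([[ 9.99792142e-01,  1.93469946e-02,  6.43162060e-03],
       [ 2.03872889e-02, -9.46009187e-01, -3.23498031e-01],
       [-1.74342502e-04,  3.23561913e-01, -9.46206985e-01]])}
```

View pics/w1.png

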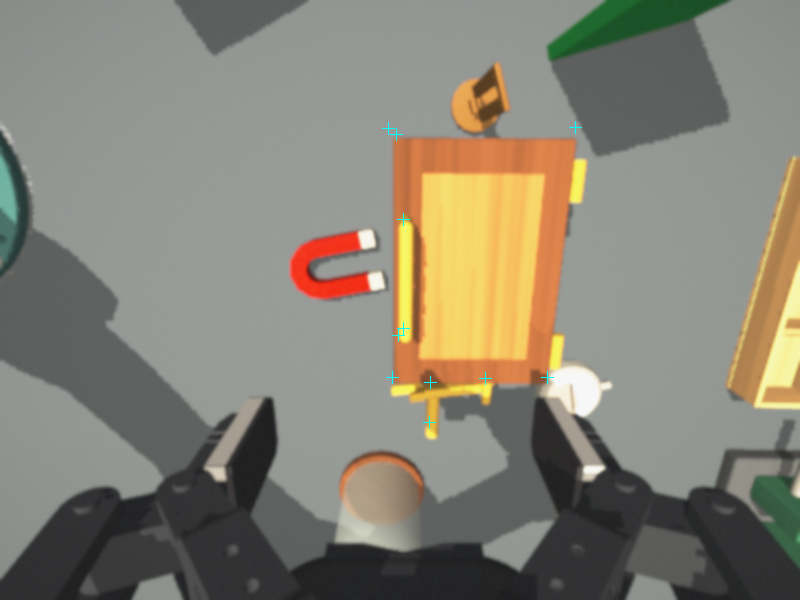

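Run:
```python
from h import *
np.set_printoptions(precision=4,suppress=True)
c=optics.get_calibration("wrist")
w=[((-69,100,95),(394,138)),((-69,-100,95),(393,384)),((65,-100,95),(548,384)),((65,100,95),(575,138)),((-59,-40,131),(404,342)),((-59,40,131),(405.5,221))]
f=lambda p:np.concatenate([pix("wrist",W(P,list(p)),c)-np.array(u)*.7 for P,u in w])
r=least_squares(f,CASE,loss="soft_l1");print(r.x,f(r.x).reshape(-1,2))
p=list((r.x*.7+np.array(CASE)*.3)); json.dump(p,open("case.json","w")); print(p)
for ph in(0,.2,.3,.4,.45): print(ph,pix("wrist",W((15-50*np.cos(ph),-156,78+50*np.sin(ph)),list(r.x)),c)/.7,pix("wrist",W((15-86*np.cos(ph),-110,78+86*np.sin(ph)),list(r.x)),c)/.7)
for u in((298,270),(372,240),(377,281)): print("mag",ray("wrist",np.array(u)*.7,.009,c))
print("jar",ray("wrist",np.array((382,490))*.7,.15,c))
```

```text
[ 0.5328 -0.0535  0.0186] [[-1.7085 -0.258 ]
 [ 0.082   0.0077]
 [-0.3956  0.2091]
 [ 1.1082  0.0164]
 [ 0.6534 -4.3706]
 [-0.1639  5.2717]]
[np.float64(0.5323158524720687), np.float64(-0.051610870729606455), np.float64(0.0199091721537569)]
0 [429.8578 428.2934] [391.404  384.8026]
0.2 [431.5279 434.4845] [392.853  394.2493]
0.3 [433.1917 437.6071] [395.1088 399.1449]
0.4 [435.4107 440.7029] [398.4394 404.0884]
0.45 [436.7266 442.2295] [400.516  406.5599]
mag [ 0.3683 -0.0765  0.009 ]
mag [ 0.4418 -0.0451  0.009 ]
mag [ 0.4467 -0.0862  0.009 ]
jar [ 0.4588 -0.2202  0.15  ]
```

Run:
```python
from h import *
manip.move_linear(tcp(bar(0),R()),R(),feed=.2); st("down")
gripper_to(0.0); st("grip")
o=get_obs(); off=np.zeros(3)
for i,th in enumerate(np.linspace(0,1.83,9)[1:]):
    Rm=R(15*th/1.85); manip.move_linear(tcp(bar(th),Rm)+off,Rm,feed=.07); st("%.2f"%th)
    o=get_obs()
    if np.linalg.norm(o["contact_force"])>35 or o["opening"]<.006: print("STOP");break
```

```text
down t3.7 tcp [ 0.4741 -0.0527  0.1126] F [1.1 0.3 0.5] op0.0853 g0
grip t4.4 tcp [ 0.4738 -0.0528  0.1123] F [ 0.3 -0.6  3. ] op0.0079 g59
0.23 t5.0 tcp [ 0.4847 -0.0526  0.1384] F [ 1.9  0.1 -6. ] op0.0077 g58
0.46 t5.6 tcp [ 0.5012 -0.0524  0.1621] F [-2.4 -0.4 -2. ] op0.0074 g58
0.69 t6.2 tcp [ 0.5227 -0.0521  0.1818] F [-7.3 -0.6  5.7] op0.0080 g59
0.92 t6.7 tcp [ 0.5494 -0.0517  0.1967] F [-10.7  -0.5  14.8] op0.0077 g59
1.14 t7.3 tcp [ 0.5817 -0.0511  0.2034] F [-2.8 -1.6  9.3] op0.0074 g61
1.37 t7.8 tcp [ 0.6125 -0.0506  0.2029] F [-0.7 -0.9  4.4] op0.0078 g61
1.60 t8.4 tcp [ 0.6397 -0.0501  0.1954] F [-1.3 -2.1  6.6] op0.0078 g62
1.83 t9.0 tcp [ 0.6648 -0.0497  0.1813] F [ 1.3 -2.2  3.5] op0.0078 g63
```

Run:
```python
from h import *
import cv2
Rm=R(15); manip.move_linear(tcp(bar(1.86),Rm),Rm,feed=.04); st("stop")
gripper_to(.024); st("open")
p=tcp(bar(1.86),Rm)-Rm[:,2]*.08; manip.move_linear(p,feed=.12); st("back")
# hover over knob
def R2(roll): # hand leans to -y of case
    a=np.radians(roll); c,s=np.cos(a),np.sin(a); ex=W((1000,0,0))-W((0,0,0))
    import cv2; return cv2.Rodrigues(ex*a)[0]@R()
Rk=R2(8); print(Rk[:,2], planner.ik(tcp(knob(.2,-145),Rk),Rk), planner.ik(tcp(knob(2.17,-145),Rk),Rk))
q=tcp(knob(.2,-145),Rk)-Rk[:,2]*.12
m=p.copy(); m[2]=.36; manip.move_linear(m,R(0),feed=.25)
manip.reach(q+[0,0,.08],Rk); gripper_to(.07); st("kn")
c=optics.get_calibration("wrist"); im=optics.grab_frame("wrist"); o=cv2.resize(im[:,:,::-1],(800,600))
for ph in(0,.2,.4):
    for y in(-114,-156):
        u=pix("wrist",knob(ph,y),c)/.7; cv2.drawMarker(o,(int(u[0]),int(u[1])),(255,255,0),0,10,1)
cv2.imwrite("pics/w2.png",o)
```

```text
stop t9.2 tcp [ 0.6665 -0.0497  0.1801] F [-0.8 -3.5  6.9] op0.0076 g64
open t9.5 tcp [ 0.6666 -0.0477  0.1783] F [ 0.2 -0.5 -0.3] op0.0239 g0
back t10.3 tcp [ 0.6871 -0.0486  0.2553] F [-0.4 -0.2  0.4] op0.0238 g0
[-0.00277064  0.13914552 -0.99026807] [ 39.07738282  38.03228825 -25.60286731 119.41586287  16.40035397
  29.07853113   4.56890927] [ 36.31571911  38.85975575 -26.54585752 109.66119679  14.15384059
  37.65618865   4.42309105]
kn t12.5 tcp [ 0.5017 -0.2111  0.268 ] F [-0.7  0.1 -0.7] op0.0697 g0
```

View pics/w2.png

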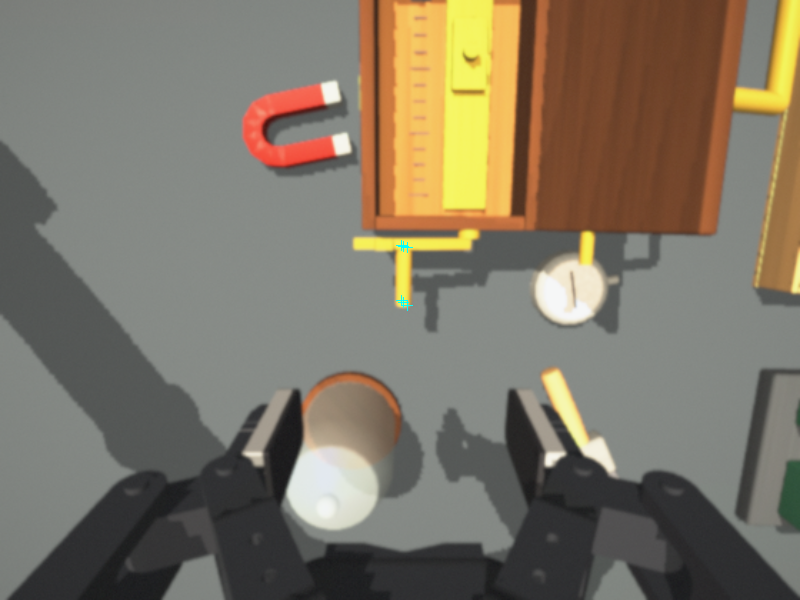

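Run:
```python
from h import *
np.set_printoptions(precision=1,suppress=True)
for ph in(0,.1,.2,.3,.4): 
    e=W((15-86*np.cos(ph),-110,78+86*np.sin(ph)))
    print(ph,[ (pix("scene",x)-[205,160])*4 for x in(knob(ph,-156),e)],[(pix("side",x)-[230,155])*4+[400,0] for x in(knob(ph,-156),e)],[pix("wrist",x)/.7 for x in (knob(ph,-156),e)])
```

```text
0 [array([118.5,  36.3]), array([183.2,  49.6])] [array([659.2,  64.7]), array([699.2, 102.9])] [array([402. , 300.4]), array([354.4, 240.5])]
0.1 [array([117.7,  31.4]), array([182.1,  41.2])] [array([659.1,  59. ]), array([699.1,  92.9])] [array([402.3, 301.5]), array([353.7, 240.9])]
0.2 [array([116.4,  26.8]), array([180.1,  33.1])] [array([658.3,  53.2]), array([697.9,  82.8])] [array([403.3, 302.7]), array([354.2, 241.4])]
0.3 [array([114.5,  22.4]), array([177.1,  25.4])] [array([656.9,  47.5]), array([695.4,  72.7])] [array([405. , 303.8]), array([355.9, 241.9])]
0.4 [array([112.1,  18.3]), array([173.3,  18.2])] [array([654.8,  41.8]), array([691.8,  62.7])] [array([407.3, 304.9]), array([359. , 242.4])]
```

```bash
cat >> h.py <<'E'
import cv2
def R2(roll):
    ex=W((1000,0,0))-W((0,0,0)); return cv2.Rodrigues(ex*np.radians(roll))[0]@R()
E
python3 - <<'E'
from h import *
Rk=R2(8); K=lambda ph:tcp(knob(ph,-145),Rk)
manip.move_linear(K(.13),Rk,feed=.2); st("at")
gripper_to(0.0); st("grip")
ok=True
for ph in np.linspace(.13,2.17,10)[1:]:
    manip.move_linear(K(ph),feed=.05); st("%.2f"%ph)
    o=get_obs()
    if np.linalg.norm(o["contact_force"])>30 or o["opening"]<.007: print("STOP");ok=False;break
if ok:
    manip.move_linear(K(2.2),feed=.02); st("end")
E
```

```text
at t13.7 tcp [ 0.5014 -0.1949  0.0665] F [ 0.3 -0.5  0.7] op0.0698 g0
grip t14.2 tcp [ 0.5009 -0.1948  0.0659] F [ 0.5 -0.2  1.5] op0.0102 g58
0.36 t14.6 tcp [ 0.5039 -0.1947  0.0771] F [ 1.3 -0.4 -2.1] op0.0098 g59
0.58 t15.0 tcp [ 0.5092 -0.1947  0.0878] F [0.6 0.  4.3] op0.0097 g59
0.81 t15.4 tcp [ 0.5146 -0.1945  0.095 ] F [-0.7 -1.1 -2.8] op0.0102 g59
1.04 t15.8 tcp [ 0.5227 -0.1945  0.1027] F [-4.6 -2.6  3.7] op0.0098 g59
1.26 t16.1 tcp [ 0.5316 -0.1945  0.1082] F [-10.1  -3.8  12.3] op0.0100 g59
1.49 t16.5 tcp [ 0.5452 -0.1942  0.111 ] F [-6.4 -2.9 13. ] op0.0103 g60
1.72 t16.9 tcp [ 0.5555 -0.194   0.1101] F [-7.  -3.5 10.1] op0.0099 g61
1.94 t17.2 tcp [ 0.5679 -0.1937  0.1055] F [-2.9 -2.7  0.3] op0.0101 g63
2.17 t17.6 tcp [ 0.5767 -0.1935  0.1002] F [-4.5 -3.2  1.9] op0.0101 g65
end t17.9 tcp [ 0.5774 -0.1934  0.0997] F [-6.2 -3.3  4.5] op0.0101 g65
```

Run:
```python
from h import *
Rk=R2(8); K=lambda ph:tcp(knob(ph,-145),Rk)
manip.move_linear(K(2.28),feed=.02); st("end")
gripper_to(.034); st("open")
p=K(2.28)-Rk[:,2]*.11; manip.move_linear(p,feed=.2)
p[2]=.33; p[:2]+=[-.06,-.03]; manip.move_linear(p,feed=.25); st()
c=optics.get_calibration("wrist"); im=optics.grab_frame("wrist"); o=cv2.resize(im[:,:,::-1],(800,600))
for ph in(2.0,2.07,2.17):
    for P in(knob(ph,-156),W((15-86*np.cos(ph),-110,78+86*np.sin(ph)))):
        u=pix("wrist",P,c)/.7; print(ph,u.round(1)); cv2.drawMarker(o,(int(u[0]),int(u[1])),(255,255,0),0,10,1)
cv2.imwrite("pics/w3.png",o)
```

```text
end t18.2 tcp [ 0.5789 -0.1935  0.0976] F [-11.   -3.4  10.7] op0.0096 g67
open t18.6 tcp [ 0.5845 -0.1921  0.0976] F [-0.7 -0.7 -0.4] op0.0338 g0
 t20.0 tcp [ 0.5224 -0.2376  0.3285] F [-0.5  1.  -0.8] op0.0340 g0
2.0 [465.9 264.5]
2.0 [495.  203.5]
2.07 [469.5 264.3]
2.07 [501.8 203.6]
2.17 [474.4 264. ]
2.17 [510.7 203.9]
```

View pics/w3.png

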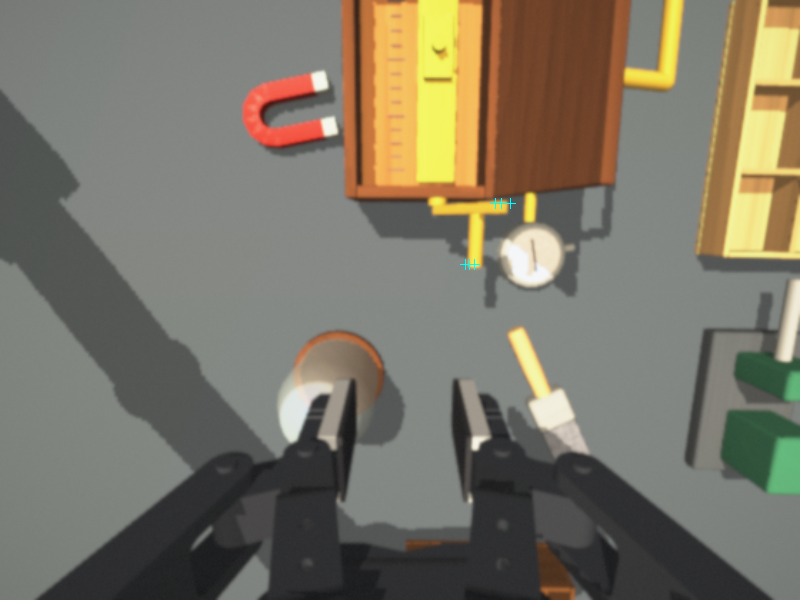

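Run:
```python
from h import *
Rm=R(15); B=lambda th,t:tcp(bar(th),R(t))
p=B(1.85,15)-Rm[:,2]*.08; m=p.copy(); m[2]=.37
manip.reach(m,R(5)); gripper_to(.026); manip.move_linear(p,Rm,feed=.2); manip.move_linear(B(1.85,15),Rm,feed=.1); st("at")
gripper_to(0.); st("grip")
ok=get_obs()["opening"]>.006
if ok:
  for th in (1.7,1.55,1.42,1.34,1.29,1.27):
    t=15*th/1.85; manip.move_linear(B(th,t),R(t),feed=.05 if th>1.35 else .025); st("%.2f"%th)
    if np.linalg.norm(get_obs()["contact_force"])>30: print("STOP");break
```

```text
at t23.0 tcp [ 0.6667 -0.0488  0.1803] F [0.2 0.8 0.6] op0.0263 g0
grip t23.3 tcp [ 0.6667 -0.0488  0.1806] F [ 0.1 -0.5  3.2] op0.0080 g59
1.70 t23.8 tcp [ 0.6501 -0.049   0.1907] F [3.8 0.6 6.4] op0.0076 g59
1.55 t24.3 tcp [ 0.6328 -0.0493  0.198 ] F [ 3.4 -0.1  7.4] op0.0081 g59
1.42 t24.8 tcp [ 0.6155 -0.0496  0.2016] F [2.3 0.2 7.3] op0.0082 g61
1.34 t25.4 tcp [ 0.6043 -0.0498  0.2024] F [0.2 1.  8. ] op0.0078 g62
1.29 t25.8 tcp [ 0.5981 -0.0499  0.2027] F [0.4 0.7 8.7] op0.0077 g62
1.27 t26.0 tcp [ 0.5958 -0.0499  0.2027] F [ 1.4 -0.3  6.8] op0.0077 g62
```

Run:
```python
from h import *
B=lambda th,t:tcp(bar(th),R(t))
for th in (1.26,1.25,1.24,1.23,1.22,1.21,1.20):
    manip.move_linear(B(th,10.3),R(10.3),feed=.02); manip.dwell(.1); st("%.3f"%th)
    if get_obs()["contact_force"][0]>8: print("SEATED");break
c=optics.get_calibration("side"); im=optics.grab_frame("side"); im2=optics.grab_frame("scene")
cv2.imwrite("pics/s4.png",np.hstack([cv2.resize(a[140:270,200+d:330+d,::-1],(400,400),interpolation=cv2.INTER_CUBIC) for a,d in((im,20),(im2,-20))]))
```

```text
1.260 t26.4 tcp [ 0.595  -0.0499  0.2027] F [2.  1.1 6.7] op0.0077 g62
1.250 t26.7 tcp [ 0.5944 -0.0499  0.2027] F [4.  0.5 5.5] op0.0079 g62
1.240 t27.1 tcp [ 0.5939 -0.0499  0.2027] F [4.  0.3 6.5] op0.0075 g62
1.230 t27.4 tcp [ 0.5934 -0.0499  0.2028] F [5.4 1.2 4.4] op0.0078 g62
1.220 t27.8 tcp [ 0.593  -0.0499  0.2028] F [6.9 1.9 3.7] op0.0077 g62
1.210 t28.1 tcp [ 0.5926 -0.0498  0.2028] F [ 8.5 -0.2  2.2] op0.0078 g62
SEATED
```

View pics/s4.png

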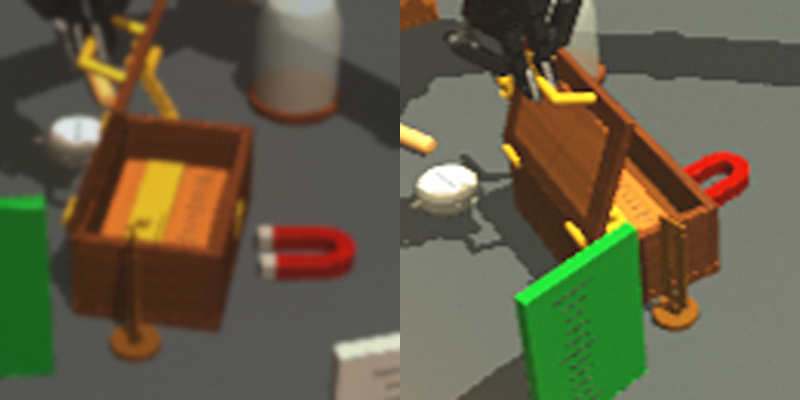

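Run:
```python
from h import *
B=lambda th,t:tcp(bar(th),R(t))
manip.move_linear(B(1.245,10.3),R(10.3),feed=.02)
gripper_to(.026); st("rel")
a=optics.grab_frame("side")
q=get_obs()["tool_pos"]-R(10.3)[:,2]*.1; manip.move_linear(q,feed=.15)
b=optics.grab_frame("side"); print("diff",np.abs(a.astype(int)-b)[150:175,250:275].mean())
m=q.copy(); m[2]=.38; manip.move_linear(m,R(0),feed=.25)
yp=np.radians(70.3); Rp=R(0,1,yp); manip.reach([.451,.3345,.32],Rp); gripper_to(.05); st("plate")
c=optics.get_calibration("wrist"); im=optics.grab_frame("wrist"); o=cv2.resize(im[:,:,::-1],(800,600))
for w in(-45,45):
  for t in(-5,5):
    P=np.array([.451,.3345,.138])+Rp[:,0]*w/1000+Rp[:,1]*t/1000
    u=pix("wrist",P,c)/.7; print(u.round(1)); cv2.drawMarker(o,(int(u[0]),int(u[1])),(0,0,255),0,10,1)
s=optics.grab_frame("side")[:,:,::-1]; o[:200,:240]=cv2.resize(s[120:220,240:360],(240,200),interpolation=cv2.INTER_CUBIC)
cv2.imwrite("pics/w5.png",o)
```

```text
rel t28.9 tcp [ 0.5908 -0.0509  0.2007] F [-0.   0.5  0.7] op0.0263 g0
diff 6.1088
plate t32.2 tcp [0.4514 0.3341 0.32  ] F [ 0.  -0.4 -0.5] op0.0499 g0
[398.1 328.8]
[411.  328.8]
[397.4 211. ]
[411.5 211. ]
```

View pics/w5.png

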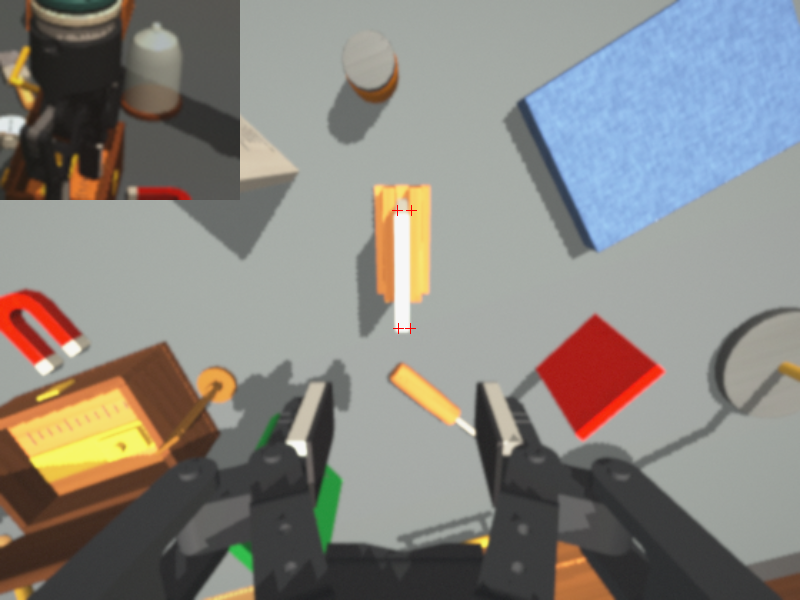

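Run:
```python
from h import *
yp=np.radians(70.3); Rp=R(0,1,yp); p=np.array([.451,.3345,.110])-Rp[:,1]*.0015
T=R(10); g=lambda dx,dz:tcp(W((-80+121*np.sin(np.radians(10))-4.9+dx,72,121*np.cos(np.radians(10))+.9+dz)),T)
print([planner.ik(g(*k),T) is not None for k in((-15,60),(-15,0),(5,-3))])
manip.move_linear(p,Rp,feed=.2); st("at"); gripper_to(0.); st("grip")
p[2]+=.08; manip.move_linear(p,feed=.12); st("lift")
p[2]=.34; manip.move_linear(p,feed=.25)
q=g(-15,60); q[2]=.34; manip.reach(q,T); st("above")
c=optics.get_calibration("side"); im=optics.grab_frame("side"); im2=optics.grab_frame("scene")
cv2.imwrite("pics/s6.png",np.hstack([cv2.resize(a[100:270,200+d:370+d,::-1],(400,400),interpolation=cv2.INTER_CUBIC) for a,d in((im,20),(im2,-20))]))
```

```text
[True, True, True]
at t33.5 tcp [0.451  0.3339 0.111 ] F [-0.9 -0.   0.2] op0.0499 g0
grip t34.0 tcp [0.451  0.3334 0.1108] F [-0.8 -0.6  5.6] op0.0088 g60
lift t34.8 tcp [0.4501 0.3322 0.1892] F [-0.7  0.2 -4.5] op0.0094 g59
above t36.7 tcp [0.449  0.0208 0.3401] F [ 0.  -0.1 -3.8] op0.0090 g59
```

View pics/s6.png

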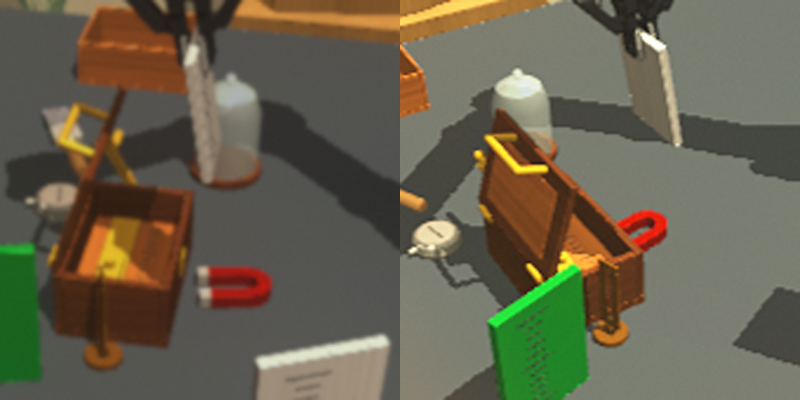

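Run:
```python
from h import *
T=R(10); g=lambda dx,dz:tcp(W((-80+121*np.sin(np.radians(10))-4.9+dx,72,121*np.cos(np.radians(10))+.9+dz)),T)
manip.move_linear(g(-14,10),T,feed=.15); st("near"); f0=get_obs()["contact_force"]
for dz in np.arange(6,-8,-1.5):
    manip.move_linear(g(-14,dz),feed=.03); F=get_obs()["contact_force"]-f0
    if F[2]>5: st("touch %.1f"%dz);break
dz+=1.0; manip.move_linear(g(-14,dz),feed=.03)
for dx in np.arange(-12,10,1.5):
    manip.move_linear(g(dx,dz),feed=.03); F=get_obs()["contact_force"]-f0
    print(dx,F.round(1),end=" ")
    if F[0]<-5: st("wall %.1f"%dx);break
a=optics.grab_frame("wrist"); im2=optics.grab_frame("side")
cv2.imwrite("pics/w7.png",np.hstack([cv2.resize(a[:,:,::-1],(533,400)),cv2.resize(im2[140:270,235:322,::-1],(267,400),interpolation=cv2.INTER_CUBIC)]))
```

```text
near t38.5 tcp [0.4503 0.0189 0.112 ] F [ 0.4 -0.9 -3.3] op0.0092 g59
touch 0.0 t39.8 tcp [0.4501 0.0189 0.1019] F [-0.6 -0.5  4.3] op0.0089 g60
-12.0 [-0.3  0.6  0.3] -10.5 [-0.6  0.5 -0. ] -9.0 [0.1 1.1 1.1] -7.5 [-0.8  1.3  0.1] -6.0 [-0.1  0.8  0.1] -4.5 [0.1 1.2 0.2] -3.0 [ 0.1  0.9 -0.3] -1.5 [-0.3  0.7  0.7] 0.0 [-1.   1.5  0.1] 1.5 [-1.1  1.4  0.9] 3.0 [-4.1  0.6  3.1] 4.5 [-6.8  2.3  4.2] wall 4.5 t43.0 tcp [0.4651 0.019  0.1022] F [-6.4  1.4  0.9] op0.0091 g59
```

View pics/w7.png

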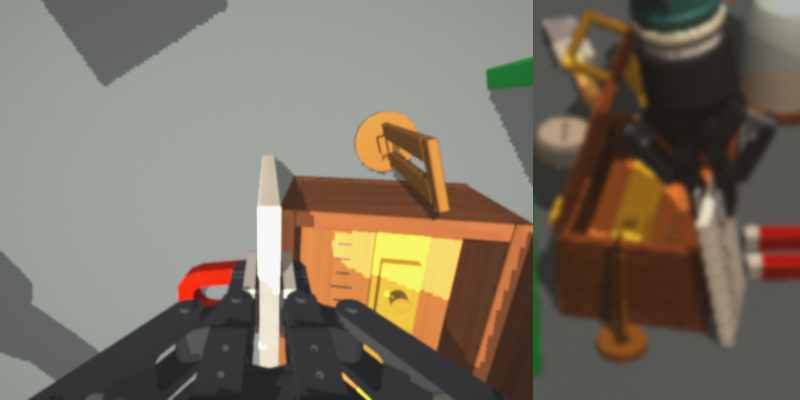

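Run:
```python
from h import *
T=R(10); g=lambda dx,dz:tcp(W((-80+121*np.sin(np.radians(10))-4.9+dx,72,121*np.cos(np.radians(10))+.9+dz)),T)
manip.move_linear(g(3.5,-.5),feed=.02); st("set")
gripper_to(.028); st("open")
q=get_obs()["tool_pos"]-T[:,2]*.06; manip.move_linear(q,feed=.08); q[2]+=.15; q[0]-=.0; manip.move_linear(q,feed=.2)
manip.reach([.43,.2,.35],R(0)); st("away")
im=optics.grab_frame("side"); im2=optics.grab_frame("scene")
cv2.imwrite("pics/s8.png",np.hstack([cv2.resize(a[130:260,200+d:330+d,::-1],(400,400),interpolation=cv2.INTER_CUBIC) for a,d in((im,20),(im2,0))]))
```

```text
set t43.4 tcp [0.465  0.0189 0.1018] F [-6.1  0.1  8.6] op0.0090 g60
open t43.7 tcp [0.4689 0.0192 0.1011] F [0.  0.3 0.8] op0.0279 g0
away t46.3 tcp [0.4304 0.1981 0.349 ] F [ 0.9 -1.4 -0.2] op0.0283 g0
```

View pics/s8.png

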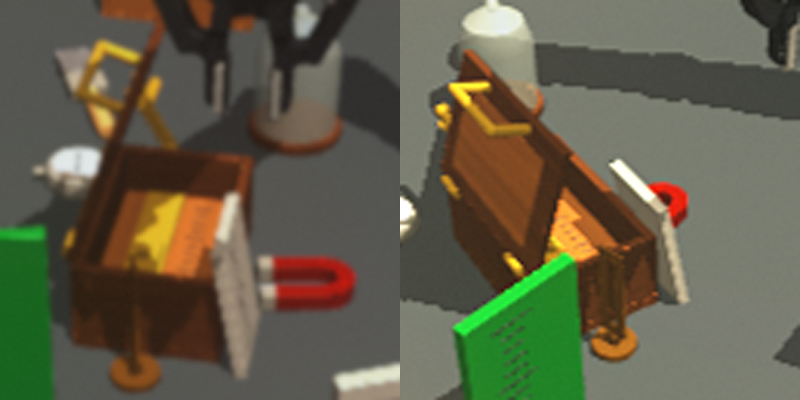

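The lid is propped, the plate leans flat against the front left of the magnet, and the bystanders haven't moved.

```bash
python3 -c "
from cell import *
print(job.hand_in())"
```

```text
the job is handed in; nothing more can be done
None
```

I handed the job in at about 46 s of the 72 s allowed: the lid stands propped in the stay's fork, the small white register plate leans against the housing front just left of the magnet (about 17 mm past the housing's left edge), and the magnet, vane, jar and barometer look unmoved; no verdict was returned.

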